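# Dip the press pump's gauge rod and show it for reading

## Task

Check the level in the vacuum pump: take the gauge rod from its wooden rest, push its shaft down the pump's leaning guide tube until the collar stops on the tube's mouth, and draw it right out again. Then hold the rod level, its marked flat face up, with the tip a few centimetres above the middle of the white reading tile, and finish there, still and still holding it, with nothing else touching the rod. Do not disturb the other things on the table.

Things in the scene. Friction and masses are not known exactly. Their poses are not given: they have to be found in the camera images.
- gauge: loose gauge rod, 179 mm long, about 90 g, at first level in the rest, axis 55 mm above the table. Origin on its axis, mid black grip; x runs to the tip, z is normal to the marked flat face (up at first). Grip block 60 (x) x 16 (y) x 20 (z) mm; behind it an 8 mm square tail to x = -54 mm; ahead an 8 mm round steel shaft to the tip, with a collar. Balance point about 6 mm ahead of the origin
- gauge_tip (a point): end of the rod, on its axis, x = 125 mm in the rod's frame. The last 25 mm are a flat blade 8 mm wide, 4 mm thick, with dark cross marks
- gauge_stop (a point): centre of the collar's tip-side face, x = 50 mm in the rod's frame; this face meets the tube's mouth. The collar is a steel disc 30 mm across, 5 mm thick; 75 mm of shaft stand out beyond it
- rest: fixed plywood rest, base 160 x 55 x 8 mm, with two open-topped forks 8 mm thick, 26 mm wide under the rod's tail (x = -44 mm) and shaft (x = 85 mm): floors 51 mm, prong tops 63 mm above the table, prongs 12 mm apart. Origin on the table under the grip's middle, x along the rod to its tip, roughly towards the robot. Rest and tile may swap places
- guide_tube: the pump's fixed steel tube. Origin at the centre of its open mouth, about 105 mm above the table; z points out along its axis, 40 degrees above level, roughly away from the robot; y is level. Bore 14 mm, flared to 24 mm in the last 12 mm; outside 19 mm, mouth 29 mm; 81 mm deep, closed below. Rod fully in: gauge_stop at this point, rod x against this z, 6 mm left below the tip
- pump: fixed grey bench vacuum pump, casing and finned motor on a base plate 165 x 190 mm, up to 155 mm tall. Origin on the table under its middle; x points the way the tube leans (mouth at x = 111, y = 20 mm). Base plate x = -85 to 80 mm, 22 mm high; above it the body ends at x = 35 mm, bar the tube
- tile: fixed white ceramic reading tile, 110 x 90 mm, 8 mm high, in a flat dark steel frame 130 x 110 mm. Origin on the table under its centre
- tile_top (a point): the middle of the reading tile's upper face, 8 mm above the table
- tape: bystander: a clear tape roll lying flat, 90 mm across, 24 mm high, loose; origin under its centre
- screwdriver: bystander: a screwdriver lying on the table, loose
- corner: bystander: an L-shaped wooden frame corner sample, legs about 100 mm, 28 mm high, loose; origin at the corner
- glue: bystander: a closed white jar, 60 mm across, 110 mm high, loose; origin under its centre
- weight: bystander: a brass paperweight cylinder, 56 mm across, 42 mm high, loose; origin under its centre
- pliers: bystander: a pair of pliers lying flat, 14 mm high, about 140 mm long, loose
Mind the look-alikes: they are no part of the job. Leave any blue or purple look-alike of the gauge alone.

How it is judged:
By the outcome, as a careful person would: the job done as asked, in the order asked, and still so for the second after the job is handed in, while the arm keeps its last pose, push and grip.
It also fails if it takes over 53 s, if anything falls off the work surface, if the arm or the gripper's body presses on something with over 40 N, if the wrist force passes 120 N, or if a joint passes its speed limit or range.

## Robot

A 6-joint arm with a two-finger parallel gripper is mounted at the origin on the work surface. World frame = base frame: x ahead of the robot, y to its left, z up, the work surface at z = 0. Lengths are in m, angles in rad, forces in N, time in s.
With the tool pointing down it reaches from about 0.3 to 0.775 m from the base axis. Payload 14.6 kg.
Tool frame: the origin (TCP) lies at the very end of the fingers, on their centre line; the grasp point (between the pads) lies 19 mm behind it; z points along the fingers, y is the line along which they close (so a half turn about z gives the same grasp; the last joint's range is limited). The gripper opens to 94 mm and grips with 3 to 60 N. Pads are 16 mm wide; open, the fingers measure 119 mm over their backs; the gripper's body (75 mm by 177 mm) begins 78 mm behind the grasp point.
Start: joints at [-1.395, 0.3, 1.521, -0, 1.321, -0.067], TCP at [0.132, -0.534, 0.205] pointing down, gripper open.
Joint ranges: [-3.03, 3.03], [-0.79, 2.21], [0.23, 2.52], [-1.04, 4.18], [0, 3.07], [-2.55, 2.55]. Speed limits (rad/s): [2.22, 2.22, 2.57, 3.14, 3.14, 3.14].

## Interface

Orientations are given as [roll, pitch, yaw] about the fixed x, y, z axes, in that order (R = Rz(yaw) Ry(pitch) Rx(roll)).
In Python, from station import ctrl, camera, camera_info, finder gives the robot as it stands.
- The arm moves only by the tool carry_out, never from a script. Its argument "motion" is a list of rows, each a list of 2 entries, a list of its own where there are three numbers: the shift along the tool's x, y, z as a fraction of full scale, then the turn about the tool's z as a fraction of full scale. A call has 1 to 12 rows; each row is the pose to reach, as a shift and turn from the pose commanded when the call began, along the tool's axes at that moment, turning the shorter way round; what a row does not reach only later rows make up. Full scale, the value 1, is 200 mm for a shift and 360 degrees for a turn. A row lasts 1/10 s, in which the tool goes at most 50 mm and 8.59 degrees, less where a joint would pass 70% of its speed; a pose out of reach is approached as far as the arm can. A call with a number of a shift or a turn outside -1 to 1 is refused whole. A call with a gripper value outside its range is refused whole. "hand" is the closure, from -1 (fully open) to 1 (shut), set as the call begins (left out, the last holds). The fingers move at their own pace and stop on an object; "force" is the grip in N (left out, the last holds). Time passes only in rows, so rows that repeat a pose let the fingers close. It gives the time, the measured TCP pose, the force, the opening and the grip force at its end, in the units of the state.
- ctrl.get_obs(): the state, without advancing time (a new reading comes with each control period).
- camera(name): name is "scene" or "top" or "wrist"; returns (picture, depth): 400x640x3 uint8, blue, green, red; 400x640 float32, m along the optical axis (not along the pixel's ray), 0 where there is no reading.
- camera_info(name): a dict with "camera_matrix" (3x3 intrinsics, pixels), "origin" and "attitude" of the camera in the world. Camera axes: x right, y down, z forward; pixel columns grow to the right and rows downward; lengths in m; the calibration is good to about 2 mm. A picture is of the moment at which its call begins: read the wrist's pose just before it. camera_info takes no time and is no camera call; for the wrist camera it gives the pose at the moment of the call.
- ctrl.hand_in(): hands the job in; it is judged then, once.
Trained networks look in the newest picture that a camera, given by its name, has taken for a name from the list of things; names that differ only in an ending like _2 or _b are one class to them, and where a whole thing is asked for, a point or a joint stands for the part that bears it (a point fixed in the world has none). Each returns a list of dicts, best first, with "conf" (0 to 1); they miss things now and then, are a little off and sometimes report something else, mostly with a low value. They report only what shows in the picture. A call takes as long as a camera call. They do not tell look-alikes from the thing itself.
- finder.boxes_of(camera, query): "location" ([column, row] in pixels, amid what is visible of it).
- finder.cut_out(camera, query): "mask" (400x640 bool, what is visible of it) and "location" ([column, row] in pixels, amid what is visible of it).
- finder.pinpoint(camera, query): "location" ([column, row] in pixels: a listed point, or the origin of a listed thing).
The state is a dict: "time_s": time; "qpos": joint angles; "joint_vel": joint speeds; "tau": joint torques, N m; "ee_pos": TCP position; "eef_rot": TCP orientation; "force": force on the tool from outside, world axes, zero at the start; "moment": the same for the moment, N m; "grip_width": finger opening in m; "grip_force": force on a finger pad.
Only numpy, scipy, OpenCV 4.12 (cv2) and the standard library are available. Lean on these libraries where they do the work, as an engineer would, in place of code of your own. Each camera call takes 0.05 s, during which the arm holds its last target. There are 200 camera calls.

## Working session

There is one attempt and no reset: what is moved stays moved. The work goes in short steps, Python scripts to look and compute and a tool call to move; the robot and the scene stay as the last step left them, time stands still between calls to the robot, and variables do not carry over. Pictures are saved under pics/ and viewed, at most 10 in all, crops included, and the job is handed in when it is done.

Besides the shell and the picture viewer there is one more tool, called after "Call:" as a command line: name --argument value ..., lists and objects as JSON in quotes. carry_out: Moves the arm, as the interface text tells. Its arguments: {"type":"object","properties":{"motion":{"type":"array","items":{"type":"array"}},"hand":{"type":"number"},"force":{"type":"number"}},"required":["motion"]}

```bash
mkdir -p pics; ls
python3 - <<'E'
from station import ctrl, camera, camera_info, finder
import cv2,numpy as np
o=ctrl.get_obs(); print({k:np.round(v,3).tolist() for k,v in o.items()})
for n in ["scene","top"]:
    p,d=camera(n); cv2.imwrite(f"pics/{n}0.png",p); np.savez(f"{n}0.npz",p=p,d=d)
    i=camera_info(n); print(n,{k:np.round(v,4).tolist() for k,v in i.items()})
    for q in ["gauge","gauge_tip","gauge_stop","rest","guide_tube","pump","tile","tile_top"]:
        r=finder.pinpoint(n,q); print(q,[(np.round(x["location"],1).tolist(),round(float(x["conf"]),2)) for x in r[:4]])
print(ctrl.get_obs()["time_s"])
E
```

```text
pics
{'time_s': 0.0, 'qpos': [-1.395, 0.3, 1.522, -0.0, 1.321, -0.067], 'joint_vel': [-0.001, -0.0, -0.001, 0.003, -0.0, -0.001], 'tau': [0.002, -53.181, -35.274, 0.071, 0.024, -0.0], 'ee_pos': [0.132, -0.534, 0.205], 'eef_rot': [-3.14, -0.0, 0.243], 'force': [-0.059, -0.523, 0.324], 'moment': [0.009, 0.038, 0.049], 'grip_force': 0.0, 'grip_width': 0.094}
scene {'camera_matrix': [[363.7777, 0.0, 317.3745], [0.0, 363.7777, 198.7183], [0.0, 0.0, 1.0]], 'origin': [1.1102, 0.1544, 1.048], 'attitude': [-2.5866, -0.0145, 1.795]}
gauge [([280.6, 197.6], 0.52), ([365.2, 253.1], 0.51), ([424.0, 161.4], 0.46), ([429.4, 274.6], 0.18)]
gauge_tip [([302.4, 167.3], 0.77), ([446.1, 186.0], 0.46)]
gauge_stop [([292.8, 188.2], 0.77), ([382.3, 254.0], 0.58), ([433.5, 169.0], 0.47)]
rest [([280.1, 204.6], 0.78)]
guide_tube [([355.5, 195.9], 0.46)]
pump [([356.2, 187.2], 0.61)]
tile [([227.4, 185.1], 0.86), ([222.9, 181.2], 0.26)]
tile_top [([225.2, 183.1], 0.69)]
top {'camera_matrix': [[500.6195, 0.0, 324.9816], [0.0, 500.6195, 198.8299], [0.0, 0.0, 1.0]], 'origin': [0.3685, 0.0307, 1.3045], 'attitude': [-3.0291, 0.0112, -1.5893]}
gauge [([255.1, 152.1], 0.75), ([196.9, 306.1], 0.62)]
gauge_tip [([173.0, 266.7], 0.71), ([373.7, 192.3], 0.62), ([358.7, 240.9], 0.58), ([211.9, 174.4], 0.55)]
gauge_stop [([240.5, 159.8], 0.81), ([189.9, 292.8], 0.71), ([368.1, 210.4], 0.52)]
rest [([374.6, 194.8], 0.84)]
guide_tube [([285.9, 202.2], 0.59)]
pump [([283.7, 247.0], 0.58)]
tile [([455.6, 206.3], 0.56)]
tile_top [([451.1, 206.1], 0.91), ([376.1, 194.4], 0.61)]
0.9
```

View pics/scene0.png

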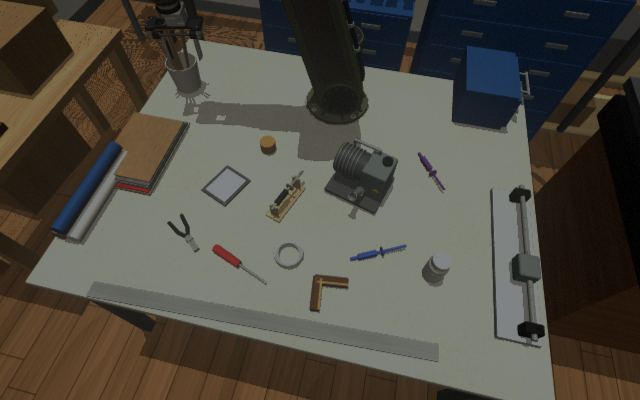

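View pics/top0.png

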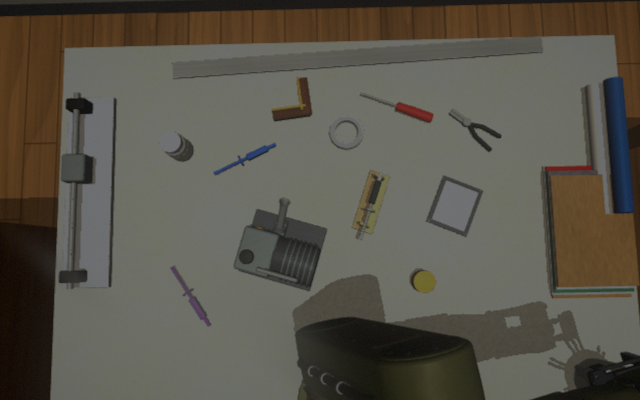

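The gauge is the black-gripped rod in the plywood rest, at about (372,205) in the top view with its tip near (362,238). The tube mouth is at about (284,202) and the tile at about (455,206). The blue (245,158) and purple (190,295) rods are look-alikes. The tool can't tilt, so I'll have the rod pivot between the pads, levering it in the tube's flare.

```bash
cat > h.py <<'E'
import numpy as np
from scipy.spatial.transform import Rotation as R
from station import ctrl, camera, camera_info, finder
def world(info,uv,depth):
    K=np.array(info["camera_matrix"]); uv=np.atleast_2d(uv).astype(float); d=np.broadcast_to(depth,(len(uv),))
    c=np.c_[(uv[:,0]-K[0,2])/K[0,0],(uv[:,1]-K[1,2])/K[1,1],np.ones(len(uv))]*d[:,None]
    return R.from_euler("xyz",info["attitude"]).apply(c)+info["origin"]
def at_z(info,uv,z):
    o=np.array(info["origin"]); a=world(info,uv,1.0)-o
    return o+a*((z-o[2])/a[:,2:3])
def cloud(info,d):
    v,u=np.nonzero(d>0); return np.c_[u,v],world(info,np.c_[u,v],d[v,u])
def project(info,P):
    K=np.array(info["camera_matrix"]); c=R.from_euler("xyz",info["attitude"]).inv().apply(np.atleast_2d(P)-info["origin"])
    return np.c_[K[0,0]*c[:,0]/c[:,2]+K[0,2],K[1,1]*c[:,1]/c[:,2]+K[1,2]]
def move(target,yaw=None):
    o=ctrl.get_obs(); r=R.from_euler("xyz",o["eef_rot"]); s=r.inv().apply(np.array(target)-o["ee_pos"])/0.2
    # tool pointing down: +turn about tool z lowers yaw
    t=0 if yaw is None else -((yaw-o["eef_rot"][2]+np.pi)%(2*np.pi)-np.pi)/(2*np.pi)
    print("pos",np.round(o["ee_pos"],4),"rot",np.round(o["eef_rot"],4),"-> shift",np.round(s,4),"turn",round(t,4))
E
python3 - <<'E'
from h import *
i=camera_info("top"); d=np.load("top0.npz")["d"]
for n,uv,z in [("tip",(362,238),.055),("tail",(379,176),.055),("mouth",(283,202),.105),("tilec",(455,206),.008),("tubebase",(281,228),.09)]:
    print(n,np.round(at_z(i,uv,z),3), np.round(world(i,uv,d[int(uv[1]),int(uv[0])]),3))
uv,P=cloud(i,d)
m=(np.abs(uv-[370,207])<[28,40]).all(1)&(P[:,2]>.045)&(P[:,2]<.09)
q=P[m]; c=q.mean(0); w=np.linalg.svd(q[:,:2]-c[:2],full_matrices=False)[2][0]; print(m.sum(),c,w, np.degrees(np.arctan2(w[1],w[0])))
wi=camera_info("wrist"); o=ctrl.get_obs(); print(wi["origin"],wi["attitude"], wi["camera_matrix"][0])
move([0.45,-0.08,0.30],0)
E
```

```text
tip [[ 0.41  -0.048  0.055]] [[ 0.412 -0.052 -0.004]]
tail [[ 0.565 -0.095  0.055]] [[ 0.564 -0.094  0.062]]
mouth [[0.499 0.143 0.105]] [[0.5   0.144 0.092]]
tilec [[ 0.49  -0.294  0.008]] [[ 0.49  -0.294  0.008]]
tubebase [[0.437 0.15  0.09 ]] [[0.439 0.153 0.056]]
389 [ 0.50000036 -0.07245398  0.06055071] [-0.94629087  0.32331653] 161.13638623144416
[ 0.20636201 -0.51456705  0.38567006] [ 2.87229931e+00 -6.06505549e-04 -1.32740641e+00] [313.79593506   0.         322.99281267]
pos [ 0.1322 -0.5339  0.2054] rot [-3.1416  0.      0.2428] -> shift [ 2.0878 -1.8207 -0.4728] turn 0.0386
```

Call:
carry_out --motion '[[[1, -0.9, -0.2], -0.28], [[1, -0.9, -0.2], -0.28], [[1, -0.9, -0.2], -0.28], [[1, -0.9, -0.2], -0.28], [[1, -0.9, -0.2], -0.28], [[1, -0.9, -0.2], -0.28], [[1, -0.9, -0.2], -0.28], [[1, -0.9, -0.2], -0.28], [[1, -0.9, -0.2], -0.28], [[1, -0.9, -0.2], -0.28], [[1, -0.9, -0.2], -0.28], [[1, -0.9, -0.2], -0.28]]' --hand -1

```text
time_s: 2.1
ee_pos: [0.2831, -0.3111, 0.2456]
eef_rot: [3.142, 0.0, 2.008]
force: [-0.0, 0.2, -0.9]
grip_width: 0.0939
grip_force: 0.0
```

Run:
```python
from h import *
move([0.49,0.0,0.27],2.84)
```

```text
pos [ 0.2831 -0.3111  0.2456] rot [3.1415e+00 3.0000e-04 2.0081e+00] -> shift [ 0.9708  1.5958 -0.1224] turn -0.1324
```

Call:
carry_out --motion '[[[0.97, 1, 0], -0.13], [[0.97, 1, 0], -0.13], [[0.97, 1, 0], -0.13], [[0.97, 1, 0], -0.13], [[0.97, 1, 0], -0.13], [[0.97, 1, 0], -0.13], [[0.97, 1, 0], -0.13], [[0.97, 1, 0], -0.13]]'

```text
time_s: 2.9
ee_pos: [0.3836, -0.0511, 0.2454]
eef_rot: [-3.141, 0.0, 2.819]
force: [-0.2, -0.8, -0.4]
grip_width: 0.0936
grip_force: 0.0
```

Run:
```python
from h import *
move([0.54,0.02,0.25],2.84)
```

```text
pos [ 0.3836 -0.0511  0.2454] rot [-3.1414  0.      2.8194] -> shift [-0.629   0.5848 -0.0229] turn -0.0033
```

Call:
carry_out --motion '[[[-0.63, 0.58, 0], -0.003], [[-0.63, 0.58, 0], -0.003], [[-0.63, 0.58, 0], -0.003], [[-0.63, 0.58, 0], -0.003], [[-0.63, 0.58, 0], -0.003], [[-0.63, 0.58, 0], -0.003]]'

```text
time_s: 3.5
ee_pos: [0.5396, 0.0175, 0.245]
eef_rot: [-3.141, -0.001, 2.836]
force: [0.3, 0.0, -0.2]
grip_width: 0.0941
grip_force: 0.0
```

Run:
```python
from h import *
import cv2,json
o=ctrl.get_obs(); print(np.round(o["ee_pos"],4))
i=camera_info("wrist"); p,d=camera("wrist"); cv2.imwrite("pics/w1.png",p); np.savez("w1.npz",p=p,d=d,o=i["origin"],a=i["attitude"],K=i["camera_matrix"])
print(i)
for q in ["gauge","gauge_tip","gauge_stop","guide_tube","rest","tile_top","tile"]:
    r=finder.pinpoint("wrist",q); print(q,[(np.round(x["location"],1).tolist(),round(float(x["conf"]),2)) for x in r[:4]])
```

```text
[0.5396 0.0175 0.245 ]
{'camera_matrix': array([[313.79593506,   0.        , 322.99281267],
       [  0.        , 313.79593506, 197.67747436],
       [  0.        ,   0.        ,   1.        ]]), 'origin': array([0.46495022, 0.04153069, 0.4253322 ]), 'attitude': array([2.87287632e+00, 9.46905231e-04, 1.26562907e+00])}
gauge [([241.1, 191.0], 0.97), ([488.0, 201.6], 0.69)]
gauge_tip [([237.6, 81.9], 0.93), ([570.8, 135.9], 0.88)]
gauge_stop [([519.1, 171.5], 0.89)]
guide_tube [([429.6, 113.7], 0.7)]
rest [([250.3, 179.1], 0.69), ([240.0, 192.2], 0.53), ([408.2, 287.6], 0.23)]
tile_top [([96.9, 203.4], 0.65), ([392.4, 22.4], 0.2)]
tile [([101.7, 201.9], 0.64)]
```

View pics/w1.png

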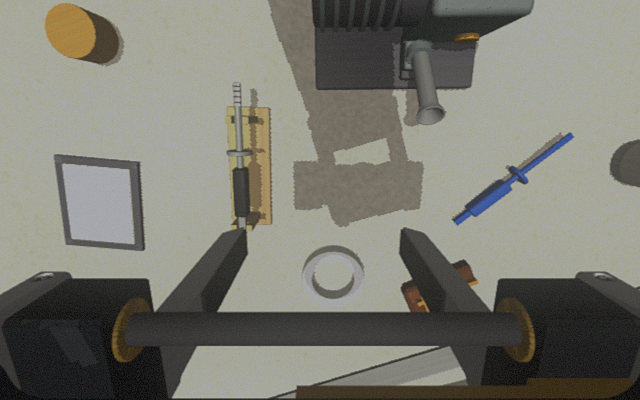

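The rod runs from its tip at (237,82) to its tail at (242,226), with grip centre (241,191). The tube mouth is at (430,115), its elbow near (418,50), and the tile at (101,202).

Run:
```python
from h import *
f=np.load("w1.npz"); i=dict(origin=f["o"],attitude=f["a"],camera_matrix=f["K"]); d=f["d"]; p=f["p"]
tip,grip,col,tail=at_z(i,[(237.5,82),(241,191),(239,153),(242.5,229)],.055)
for n,x in zip(["tip","grip","col","tail"],(tip,grip,col,tail)): print(n,np.round(x,4))
uv,P=cloud(i,d)
# grip top face z~.065
m=(np.abs(uv-[241,192])<[14,45]).all(1)&(P[:,2]>.058)&(P[:,2]<.075)&(p[uv[:,1],uv[:,0]].max(1)<70)
q=P[m]; c=q.mean(0); w=np.linalg.svd(q[:,:2]-c[:2],full_matrices=False)[2][0]; s=(q[:,:2]-c[:2])@w
print("grip",m.sum(),c.round(4),np.degrees(np.arctan2(w[1],w[0])),np.percentile(s,[1,99]))
m=(np.abs(uv-[240,110])<[8,32]).all(1)&(P[:,2]>.045)&(P[:,2]<.075)
m|=(np.abs(uv-[240,190])<[14,45]).all(1)&(P[:,2]>.05)&(P[:,2]<.075)
q=P[m]; c=q.mean(0); w=np.linalg.svd(q[:,:2]-c[:2],full_matrices=False)[2][0]; print("rod",m.sum(),c.round(4),np.degrees(np.arctan2(w[1],w[0])))
v=tip-tail; print("ends az",np.degrees(np.arctan2(v[1],v[0])),np.linalg.norm(v))
# tube
m=(uv[:,0]>405)&(uv[:,0]<447)&(uv[:,1]>62)&(uv[:,1]<128)&(P[:,2]>.05)&(P[:,2]<.13)
q=P[m]; c=q.mean(0); w=np.linalg.svd(q-c,full_matrices=False)[2]; w0=w[0]*np.sign(w[0][2]); print("tube",m.sum(),c.round(4),w0.round(3),"az",np.degrees(np.arctan2(w0[1],w0[0])),"el",np.degrees(np.arcsin(w0[2])))
print("top pts",q[q[:,2]>.11].mean(0).round(4),q[:,2].max())
print("mouth",at_z(i,[(430,115)],.105).round(4),"tile",at_z(i,[(101,202)],.008).round(4))
import cv2
# base plate edges orientation
m=(P[:,2]>.015)&(P[:,2]<.03)&(np.abs(uv-[396,70])<[80,22]).all(1); r=cv2.minAreaRect(P[m][:,:2].astype(np.float32)*1000); print("plate",r)
c2=p[85:145,390:470]; cv2.imwrite("pics/c1.png",cv2.resize(c2,None,fx=8,fy=8,interpolation=cv2.INTER_CUBIC))
move([grip[0],grip[1],.10],np.arctan2(v[1],v[0]))
```

```text
tip [ 0.4064 -0.04    0.055 ]
grip [ 0.5241 -0.0821  0.055 ]
col [ 0.4803 -0.0674  0.055 ]
tail [ 0.5707 -0.0984  0.055 ]
grip 514 [ 0.5257 -0.081   0.0652] -19.03104620006602 [-0.03087688  0.02760934]
rod 1736 [ 0.4978 -0.0715  0.062 ] -18.95808815759736
ends az 160.44085111380093 0.17438807870207995
tube 1310 [0.4807 0.145  0.093 ] [ 0.837 -0.17   0.52 ] az -11.48730066378229 el 31.302480597889392
top pts [0.4921 0.1417 0.1132] 0.11647340747676882
mouth [[0.5    0.1409 0.105 ]] tile [[ 0.488  -0.2887  0.008 ]]
plate ((443.8273620605469, 137.82521057128906), (186.6715850830078, 44.85783004760742), 72.80048370361328)
pos [0.5398 0.0186 0.2458] rot [3.1414e+00 6.0000e-04 2.8374e+00] -> shift [-0.0758 -0.5041  0.729 ] turn 0.0059
```

View pics/c1.png

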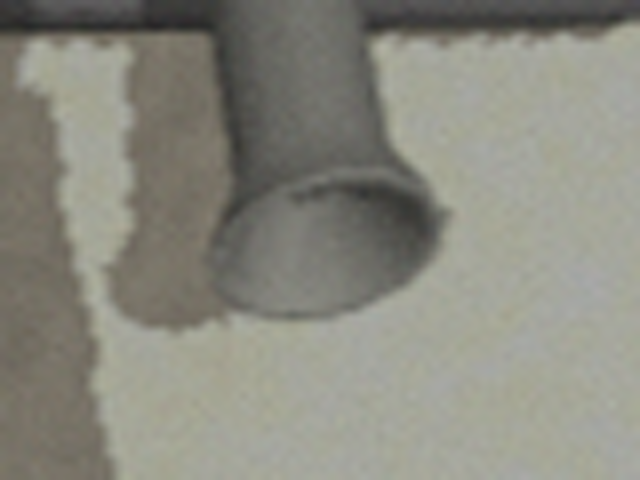

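Run:
```python
from h import *
import cv2
f=np.load("w1.npz"); i=dict(origin=f["o"],attitude=f["a"],camera_matrix=f["K"]); d=f["d"]
uv,P=cloud(i,d)
a,b=at_z(i,[(316,89),(471,88)],.022); v=b-a; print("edge az-90",np.degrees(np.arctan2(v[1],v[0]))-90,np.linalg.norm(v),a,b)
for az in (np.arctan2(v[1],v[0])-np.pi/2,np.radians(-17.2)):
    x=np.array([np.cos(az),np.sin(az)]); y=np.array([-x[1],x[0]])
    print("mouth pred",(a+b)[:2]/2+31*.001*x+.020*y)
# model fit of tube: visible points to cylinder r=9.5 (u rows 65..103), el fixed 40
m=(uv[:,0]>405)&(uv[:,0]<447)&(uv[:,1]>64)&(uv[:,1]<104)&(P[:,2]>.055)&(P[:,2]<.13); q=P[m]
from scipy.optimize import least_squares
def res(t):
    c=np.array([t[0],t[1],.105]); e=np.radians(40); ax=np.array([np.cos(e)*np.cos(t[2]),np.cos(e)*np.sin(t[2]),np.sin(e)])
    r=q-c; return np.linalg.norm(r-np.outer(r@ax,ax),axis=1)-.0095
s=least_squares(res,[.5,.14,-.25],loss="soft_l1",f_scale=.001); print("cyl",s.x,np.degrees(s.x[2]),np.sqrt(np.mean(s.fun**2)))
print("mouth px",at_z(i,[(430.7,115.6)],.105))
```

```text
edge az-90 -17.13830708699308 0.18843409653406512 [0.4373582  0.04089853 0.022     ] [0.49288582 0.22096544 0.022     ]
mouth pred [0.50063908 0.14090885]
mouth pred [0.5006498 0.1408706]
cyl [ 0.50020857  0.14048671 -0.30002267] -17.190032693952258 0.000643775127978366
mouth px [[0.50074715 0.14143565 0.105     ]]
```

Fits agree: the mouth is at (0.5005, 0.141, 0.105), the tube azimuth is −17.2°, and the rod origin is at (0.5243, −0.0808). Next is the grasp.

Run:
```python
from h import *
move([.5243,-.0808,.0360],2.810)
```

```text
pos [0.5398 0.0186 0.2458] rot [3.1414e+00 6.0000e-04 2.8374e+00] -> shift [-0.0745 -0.4976  1.049 ] turn 0.0044
```

Call:
carry_out --motion '[[[-0.0745, -0.4976, 0.2], 0.0044], [[-0.0745, -0.4976, 0.3], 0.0044], [[-0.0745, -0.4976, 0.5], 0.0044], [[-0.0745, -0.4976, 0.6], 0.0044], [[-0.0745, -0.4976, 0.75], 0.0044], [[-0.0745, -0.4976, 0.85], 0.0044], [[-0.0745, -0.4976, 0.9], 0.0044], [[-0.0745, -0.4976, 0.9], 0.0044], [[-0.0745, -0.4976, 0.9], 0.0044]]'

```text
time_s: 4.8
ee_pos: [0.5249, -0.0806, 0.0664]
eef_rot: [3.141, 0.001, 2.81]
force: [-0.5, 0.2, 0.6]
grip_width: 0.0937
grip_force: 0.0
```

Run:
```python
from h import *
move([.5243,-.0808,.0360],2.810)
import cv2
i=camera_info("wrist"); p,d=camera("wrist"); cv2.imwrite("pics/w2.png",p)
rx=np.array([np.cos(2.810),np.sin(2.810),0]); print(project(i,[[.5243,-.0808,.065],*(np.array([.5243,-.0808,.055])+np.outer([.125,.05,-.054],rx))]).round(1))
for q in ["gauge","gauge_tip","gauge_stop"]:
    r=finder.pinpoint("wrist",q); print(q,[(np.round(x["location"],1).tolist(),round(float(x["conf"]),2)) for x in r[:4]])
```

```text
pos [ 0.5249 -0.0806  0.0664] rot [3.1414e+00 1.2000e-03 2.8102e+00] -> shift [ 0.0027 -0.0017  0.152 ] turn 0.0
[[322.  240.7]
 [322.1  22.1]
 [322.1 158.5]
 [322.1 306.4]]
gauge [([320.4, 234.2], 0.86)]
gauge_tip [([318.7, 23.4], 0.73), ([76.5, 249.2], 0.71)]
gauge_stop [([322.3, 161.2], 0.68)]
```

View pics/w2.png

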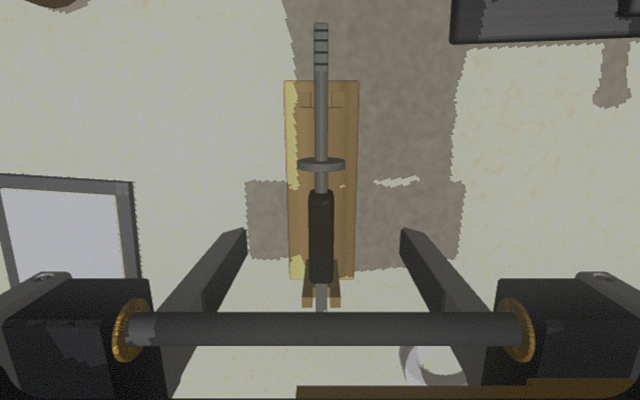

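The rod is centred between the fingers, with tip at (320,23) and grip at (320,238), which matches the prediction.

Call:
carry_out --motion '[[[0.0027, -0.0017, 0.05], 0], [[0.0027, -0.0017, 0.11], 0], [[0.0027, -0.0017, 0.152], 0], [[0.0027, -0.0017, 0.152], 0]]'

```text
time_s: 5.4
ee_pos: [0.5229, -0.0805, 0.0333]
eef_rot: [-3.141, -0.003, 2.81]
force: [0.7, -0.2, 0.5]
grip_width: 0.0941
grip_force: 0.0
```

Call:
carry_out --motion '[[[0, 0, 0], 0], [[0, 0, 0], 0], [[0, 0, 0], 0], [[0, 0, 0], 0], [[0, 0, 0], 0], [[0, 0, 0], 0], [[0, 0, 0], 0], [[0, 0, 0], 0]]' --hand 1 --force 20

```text
time_s: 6.2
ee_pos: [0.5238, -0.0807, 0.0351]
eef_rot: [-3.142, 0.0, 2.81]
force: [0.1, 0.5, -0.2]
grip_width: 0.0336
grip_force: 0.0
```

Still closing (34 mm); a few more rows, then lift in a second call.

Call:
carry_out --motion '[[[0, 0, 0], 0], [[0, 0, 0], 0], [[0, 0, 0], 0], [[0, 0, 0], 0], [[0, 0, 0], 0]]'

```text
time_s: 6.7
ee_pos: [0.5238, -0.0807, 0.035]
eef_rot: [-3.142, 0.0, 2.81]
force: [-0.0, 0.8, -0.1]
grip_width: 0.016
grip_force: 20.0
```

Call:
carry_out --motion '[[[0, 0, -0.03], 0], [[0, 0, -0.08], 0], [[0, 0, -0.15], 0], [[0, 0, -0.25], 0], [[0, 0, -0.35], 0], [[0, 0, -0.45], 0], [[0, 0, -0.5], 0], [[0, 0, -0.5], 0], [[0, 0, -0.5], 0]]'

```text
time_s: 7.6
ee_pos: [0.5235, -0.0807, 0.1347]
eef_rot: [-3.142, -0.0, 2.81]
force: [0.4, -0.8, -1.7]
grip_width: 0.0163
grip_force: 20.0
```

Run:
```python
from h import *
m=np.array([.5005,.141,.105]); h=np.array([np.cos(-.3),np.sin(-.3),0])
t=m+.155*h-[0,0,.019]; print(t); move(t,2.8416)
```

```text
[0.64857716 0.09519437 0.086     ]
pos [ 0.5235 -0.0807  0.1347] rot [-3.1416e+00 -4.0000e-04  2.8101e+00] -> shift [-0.305   1.035   0.2434] turn -0.005
```

Call:
carry_out --motion '[[[-0.15, 0.2, 0], -0.005], [[-0.25, 0.4, 0], -0.005], [[-0.305, 0.6, 0], -0.005], [[-0.305, 0.8, 0], -0.005], [[-0.305, 0.95, 0], -0.005], [[-0.305, 1, 0], -0.005], [[-0.305, 1, 0.08], -0.005], [[-0.305, 1, 0.16], -0.005], [[-0.305, 1, 0.2], -0.005], [[-0.305, 1, 0.2], -0.005], [[-0.305, 1, 0.2], -0.005]]'

```text
time_s: 8.7
ee_pos: [0.6466, 0.0881, 0.0953]
eef_rot: [3.142, 0.0, 2.841]
force: [1.0, 0.0, -0.4]
grip_width: 0.0159
grip_force: 20.0
```

```bash
cat > look.py <<'E'
from h import *
import cv2,sys
n=sys.argv[1]
m=np.array([.5005,.141,.105]); h=np.array([np.cos(-.3),np.sin(-.3),0])
move(m+.155*h-[0,0,.019],2.8416)
i=camera_info("wrist"); p,d=camera("wrist"); cv2.imwrite(f"pics/{n}.png",p); np.savez(f"{n}.npz",p=p,d=d,o=i["origin"],a=i["attitude"],K=i["camera_matrix"])
o=ctrl.get_obs(); g=np.array(o["ee_pos"])+[0,0,.020]; y=o["eef_rot"][2]
for a in (0,40):
    e=np.radians(a); rx=np.array([np.cos(y)*np.cos(e),np.sin(y)*np.cos(e),-np.sin(e)]); print(a,"pred tip/stop",project(i,g+np.outer([.125,.05],rx)).round(1).tolist())
print("mouth pred",project(i,[m]).round(1))
for q in ["gauge_tip","gauge_stop","guide_tube"]:
    r=finder.pinpoint("wrist",q); print(q,[(np.round(x["location"],1).tolist(),round(float(x["conf"]),2)) for x in r[:4]])
# rod profile: shaft depth along axis (columns near tip line), heights
uv,P=cloud(i,d); r=(P-g); s=r[:,:2]@np.array([np.cos(y),np.sin(y)]); t=r[:,:2]@np.array([-np.sin(y),np.cos(y)])
for lo in np.arange(-.03,.13,.01):
    k=(s>lo)&(s<lo+.01)&(abs(t)<.004)&(r[:,2]>-.10)
    if k.sum()>3: print(round(lo*1e3+5),np.round(np.percentile(r[k,2],[10,50,90])*1e3,1),k.sum(),end="; ")
E
python3 look.py w3
```

```text
pos [0.6466 0.0881 0.0953] rot [3.1416e+00 1.0000e-04 2.8409e+00] -> shift [0.0012 0.0369 0.0464] turn -0.0001
0 pred tip/stop [[322.8, 4.6], [322.8, 168.7]]
40 pred tip/stop [[322.9, 86.5], [322.8, 178.1]]
mouth pred [[338.4 -62.6]]
gauge_tip [([614.7, 36.4], 0.88), ([325.0, 4.4], 0.73)]
gauge_stop [([322.4, 170.1], 0.67), ([524.5, 109.1], 0.6)]
guide_tube []
-25 [ 9.8 10.5 11.1] 173; -15 [ 9.7 10.4 11.2] 248; -5 [ 9.7 10.5 11.1] 254; 5 [ 9.8 10.5 11.3] 263; 15 [ 10.   11.1 105.6] 488; 25 [ 10.   95.  106.2] 1804; 35 [2.6 4.  5.9] 295; 45 [ 3.6 14.2 15.6] 313; 55 [2.  3.8 4.9] 319; 65 [2.1 3.8 4.7] 328; 75 [2.4 3.8 4.9] 336; 85 [2.4 3.8 4.9] 360; 95 [2.3 3.7 4.9] 359; 105 [1.5 2.5 3.4] 371; 115 [1.5 2.3 3.4] 423; 125 [1.3 2.3 3.1] 168;
```

View pics/w3.png

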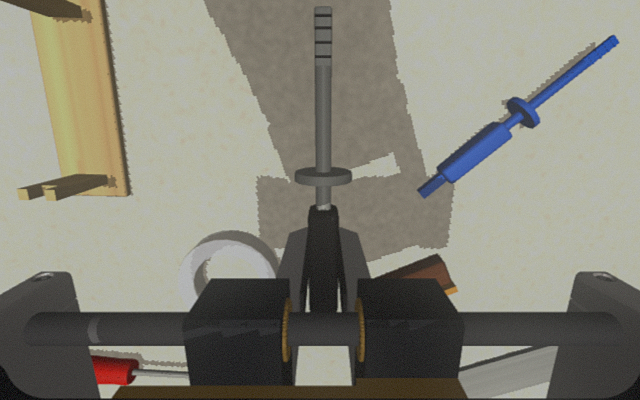

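The rod sits level in the grip as predicted: tip (323,7), collar at row 176. Next I'll work out the waypoints for tip into flare, arc up, then insertion.

```bash
cat > way.py <<'E'
from h import *
M=np.array([.5005,.141,.105]); H=np.array([np.cos(-.3),np.sin(-.3),0]); Z=np.array([0,0,1.])
def G(tip,th,L=.125): # tip (s,z) mm rel. mouth
    th=np.radians(th); return M+H*(tip[0]/1e3+L*np.cos(th))+Z*(tip[1]/1e3+L*np.sin(th))
def rows(gs,off=.0205,yaw=2.8416):
    o=ctrl.get_obs(); r=R.from_euler("xyz",o["eef_rot"])
    for g in gs: print(((r.inv().apply(g-Z*off-np.array(o["ee_pos"])))/.2).round(3).tolist())
    print("turn",round(-(yaw-o["eef_rot"][2])/2/np.pi,4),"at",o["ee_pos"].round(4))
E
python3 - <<'E'
from way import *
rows([G((20,-2),0),G((-9,-2),0)]+[G((-9,-2),t) for t in (4,8,12,16,20,24,28,32,36,40,44)])
E
```

```text
[0.051, 0.035, 0.066]
[0.196, 0.035, 0.066]
[0.198, 0.035, 0.023]
[0.202, 0.035, -0.021]
[0.21, 0.035, -0.064]
[0.221, 0.035, -0.106]
[0.234, 0.035, -0.148]
[0.25, 0.035, -0.188]
[0.269, 0.035, -0.227]
[0.291, 0.035, -0.265]
[0.316, 0.035, -0.301]
[0.342, 0.035, -0.336]
[0.371, 0.035, -0.368]
turn -0.0 at [0.6468 0.0884 0.0958]
```

Call:
carry_out --motion '[[[0.02, 0.035, 0.066], 0], [[0.05, 0.035, 0.066], 0], [[0.05, 0.035, 0.066], 0], [[0.09, 0.035, 0.066], 0], [[0.13, 0.035, 0.066], 0], [[0.17, 0.035, 0.066], 0], [[0.196, 0.035, 0.066], 0], [[0.196, 0.035, 0.066], 0], [[0.196, 0.035, 0.066], 0]]'

```text
time_s: 9.8
ee_pos: [0.6113, 0.1068, 0.0821]
eef_rot: [3.141, 0.0, 2.842]
force: [-0.3, -0.5, -1.4]
grip_width: 0.0159
grip_force: 20.0
```

Run:
```python
from way import *
o=ctrl.get_obs(); print(o["force"].round(2),o["moment"].round(3))
rows([G((-9,-2),0)]+[G((-9,-2),t) for t in (4,8,12,16,20,24,28,32,36,40,44)])
import cv2
p,d=camera("scene"); i=camera_info("scene"); c=project(i,[M])[0].astype(int); print(c)
q=cv2.resize(p[c[1]-30:c[1]+30,c[0]-40:c[0]+40],None,fx=8,fy=8,interpolation=cv2.INTER_CUBIC)
w,_=camera("wrist"); q2=cv2.resize(w[:130,240:400],(480,390)); 
cv2.imwrite("pics/s4.png",np.vstack([cv2.resize(q,(480,360)),q2])[:600] if 0 else np.hstack([cv2.resize(q,(400,300)),cv2.resize(q2,(369,300))]))
```

```text
[-0.29 -0.5  -1.44] [-0.032 -0.15  -0.007]
[-0.0, -0.0, -0.002]
[0.001, -0.0, -0.046]
[0.006, -0.0, -0.089]
[0.013, -0.0, -0.132]
[0.024, -0.0, -0.174]
[0.037, -0.0, -0.216]
[0.054, -0.0, -0.256]
[0.073, -0.0, -0.295]
[0.094, -0.0, -0.333]
[0.119, -0.0, -0.369]
[0.146, -0.0, -0.404]
[0.175, -0.0, -0.436]
turn 0.0 at [0.6113 0.1068 0.0821]
[352 195]
```

View pics/s4.png

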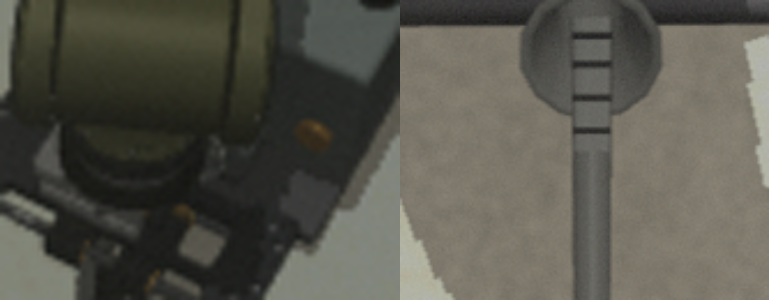

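The right crop shows the tip inside the flared mouth and centred sideways. Next is the lever-up arc.

Call:
carry_out --motion '[[[0.001, 0, -0.046], 0], [[0.006, 0, -0.089], 0], [[0.013, 0, -0.132], 0], [[0.024, 0, -0.174], 0], [[0.037, 0, -0.216], 0], [[0.054, 0, -0.256], 0], [[0.073, 0, -0.295], 0], [[0.094, 0, -0.333], 0], [[0.119, 0, -0.369], 0], [[0.146, 0, -0.404], 0], [[0.175, 0, -0.436], 0], [[0.175, 0, -0.436], 0]]'

```text
time_s: 11.1
ee_pos: [0.5773, 0.1176, 0.1701]
eef_rot: [3.141, 0.001, 2.842]
force: [1.2, -0.1, 0.2]
grip_width: 0.0159
grip_force: 20.0
```

Run:
```python
from way import *
import cv2
o=ctrl.get_obs(); print(o["force"].round(2),o["moment"].round(3))
i=camera_info("wrist"); p,d=camera("wrist"); cv2.imwrite("pics/w5.png",p)
g=np.array(o["ee_pos"])+[0,0,.0205]; y=o["eef_rot"][2]
uv,P=cloud(i,d); r=(P-g); s=r[:,:2]@np.array([np.cos(y),np.sin(y)]); t=r[:,:2]@np.array([-np.sin(y),np.cos(y)])
for lo in np.arange(.02,.12,.005):
    k=(s>lo)&(s<lo+.005)&(abs(t)<.0025)&(r[:,2]>-.12)&(r[:,2]<.03)
    if k.sum()>3: print(round(lo*1e3+2.5,1),np.round(np.median(r[k,2])*1e3,1),end="; ")
print()
def ax(dist): 
    e=np.radians(40); return M+dist*(H*np.cos(e)+Z*np.sin(e))
rows([ax(x) for x in (.115,.105,.095,.085,.075,.065,.055,.051,.050,.048)])
```

```text
[ 1.21 -0.07  0.17] [ 0.073 -0.217  0.015]
22.5 -17.6; 27.5 -22.4; 32.5 -20.6; 37.5 -18.1; 42.5 -35.3; 47.5 -40.1; 52.5 -44.3; 57.5 -48.7; 62.5 -53.2; 67.5 -57.7; 72.5 -63.5; 77.5 -67.7; 82.5 -72.8; 87.5 -75.3; 92.5 -81.0; 97.5 -88.0; 102.5 -91.9; 107.5 -96.1; 112.5 -100.0; 117.5 -104.7; 
[-0.039, -0.001, 0.055]
[-0.001, -0.001, 0.087]
[0.037, -0.001, 0.119]
[0.076, -0.001, 0.151]
[0.114, -0.001, 0.184]
[0.152, -0.001, 0.216]
[0.191, -0.001, 0.248]
[0.206, -0.001, 0.261]
[0.21, -0.001, 0.264]
[0.217, -0.001, 0.27]
turn 0.0 at [0.5773 0.1175 0.1694]
```

View pics/w5.png

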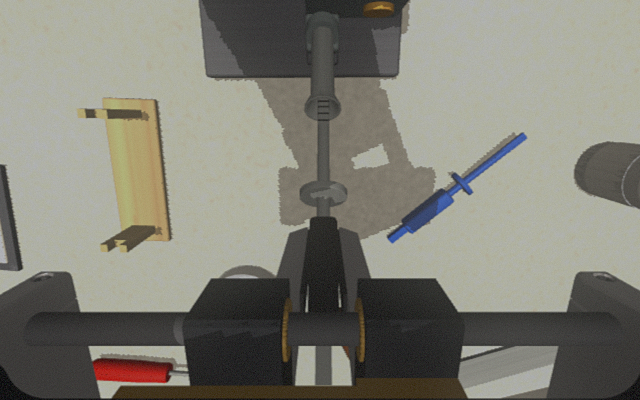

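The rod leans about 41° now, with its tip in the mouth at (322,105). Next I push along the axis.

Call:
carry_out --motion '[[[-0.02, 0, 0.04], 0], [[-0.02, 0, 0.07], 0], [[0.01, 0, 0.096], 0], [[0.04, 0, 0.121], 0], [[0.076, 0, 0.151], 0], [[0.1, 0, 0.172], 0], [[0.13, 0, 0.197], 0], [[0.152, 0, 0.216], 0], [[0.175, 0, 0.235], 0], [[0.191, 0, 0.248], 0], [[0.191, 0, 0.248], 0]]'

```text
time_s: 12.25
ee_pos: [0.5405, 0.1287, 0.119]
eef_rot: [-3.141, -0.001, 2.842]
force: [-3.5, 1.5, 0.7]
grip_width: 0.0158
grip_force: 20.0
```

```bash
cat > chk.py <<'E'
from way import *
import cv2,sys
o=ctrl.get_obs(); print(o["force"].round(2),o["moment"].round(3))
i=camera_info("wrist"); p,d=camera("wrist"); cv2.imwrite(f"pics/{sys.argv[1]}.png",p)
g=np.array(o["ee_pos"])+[0,0,.0205]; y=o["eef_rot"][2]
uv,P=cloud(i,d); r=(P-g); s=r[:,:2]@np.array([np.cos(y),np.sin(y)]); t=r[:,:2]@np.array([-np.sin(y),np.cos(y)])
for lo in np.arange(.02,.13,.005):
    k=(s>lo)&(s<lo+.005)&(abs(t)<.0025)&(r[:,2]>-.12)&(r[:,2]<.03)
    if k.sum()>3: print(round(lo*1e3+2.5,1),np.round(np.median(r[k,2])*1e3,1),end="; ")
print()
q=(g-M); print("G rel mouth: s,z",(q@H).round(4),q[2].round(4),"along",(q@(H*np.cos(.698)+Z*np.sin(.698))).round(4),"lat",(q@np.cross(Z,H)).round(4))
def ax(dist): 
    e=np.radians(40); return M+dist*(H*np.cos(e)+Z*np.sin(e))
E
cat > c2.py <<'E'
from chk import *
rows([ax(x) for x in (.054,.052,.050,.048,.046,.044)])
E
python3 c2.py w6
```

```text
[-3.46  1.48  0.7 ] [ 0.358  0.599 -0.033]
22.5 -16.4; 27.5 -21.0; 32.5 -20.0; 37.5 -16.5; 42.5 -33.5; 47.5 -36.2; 52.5 -26.7; 57.5 -35.1; 62.5 -39.6; 67.5 -43.6; 72.5 -48.1; 77.5 -52.0; 82.5 -56.5; 87.5 -60.7; 92.5 -64.6; 97.5 -68.6; 102.5 -73.0; 107.5 -76.7; 112.5 -75.5; 117.5 -79.5; 122.5 -29.4; 127.5 -5.4; 
G rel mouth: s,z 0.0419 0.0345 along 0.0542 lat 0.0
[0.003, -0.0, -0.001]
[0.011, -0.0, 0.006]
[0.018, -0.0, 0.012]
[0.026, -0.0, 0.018]
[0.034, -0.0, 0.025]
[0.041, -0.0, 0.031]
turn 0.0 at [0.5406 0.1286 0.119 ]
```

View pics/w6.png

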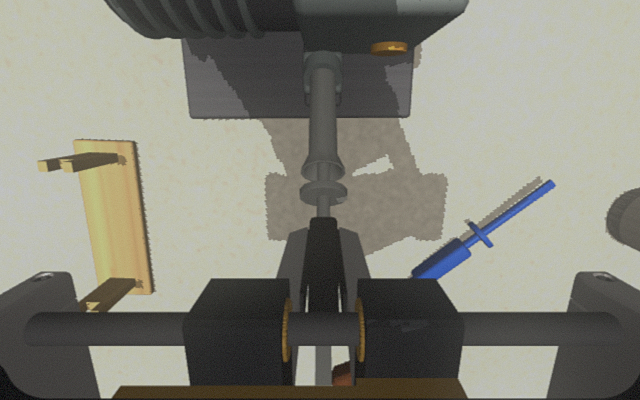

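The collar at (323,190) is a few mm from the mouth at (323,172). I push on until it stops.

Call:
carry_out --motion '[[[0.007, 0, 0.003], 0], [[0.011, 0, 0.006], 0], [[0.015, 0, 0.009], 0], [[0.018, 0, 0.012], 0], [[0.022, 0, 0.015], 0], [[0.026, 0, 0.018], 0], [[0.026, 0, 0.018], 0]]'

```text
time_s: 13.0
ee_pos: [0.5361, 0.13, 0.1156]
eef_rot: [-3.141, -0.0, 2.842]
force: [-0.7, 1.0, -0.4]
grip_width: 0.0156
grip_force: 20.0
```

```bash
python3 c2.py w7; python3 -c "
import cv2;p=cv2.imread('pics/w7.png');cv2.imwrite('pics/w7c.png',cv2.resize(p[150:250,260:380],None,fx=5,fy=5))"
```

```text
[-0.67  1.02 -0.42] [ 0.068 -0.11  -0.001]
22.5 -16.6; 27.5 -21.2; 32.5 -19.7; 37.5 -16.8; 42.5 -32.7; 47.5 -23.2; 52.5 -31.3; 57.5 -36.1; 62.5 -39.8; 67.5 -44.1; 72.5 -48.4; 77.5 -52.6; 82.5 -57.0; 87.5 -61.0; 92.5 -65.4; 97.5 -69.6; 102.5 -73.3; 107.5 -72.2; 112.5 -75.9; 117.5 -27.5; 122.5 -1.8; 127.5 -1.3; 
G rel mouth: s,z 0.0373 0.0311 along 0.0486 lat 0.0
[-0.02, 0.0, -0.018]
[-0.013, 0.0, -0.011]
[-0.005, 0.0, -0.005]
[0.003, 0.0, 0.002]
[0.01, 0.0, 0.008]
[0.018, 0.0, 0.014]
turn -0.0 at [0.5362 0.13   0.1157]
```

No contact force yet, so I continue.

Call:
carry_out --motion '[[[0.004, 0, 0.003], 0], [[0.008, 0, 0.006], 0], [[0.012, 0, 0.01], 0], [[0.015, 0, 0.013], 0], [[0.019, 0, 0.016], 0], [[0.019, 0, 0.016], 0]]'

```text
time_s: 13.65
ee_pos: [0.5325, 0.1311, 0.1126]
eef_rot: [-3.142, -0.0, 2.842]
force: [0.1, -0.2, -0.3]
grip_width: 0.0162
grip_force: 20.0
```

```bash
python3 c2.py w8; python3 -c "
import cv2;p=cv2.imread('pics/w8.png');cv2.imwrite('pics/w8c.png',cv2.resize(p[150:250,260:380],None,fx=5,fy=5))"
```

```text
[ 0.14 -0.17 -0.34] [ 0.066 -0.088  0.074]
22.5 -16.9; 27.5 -21.5; 32.5 -19.6; 37.5 -16.2; 42.5 -18.2; 47.5 -26.5; 52.5 -31.7; 57.5 -35.8; 62.5 -40.3; 67.5 -44.3; 72.5 -49.1; 77.5 -52.9; 82.5 -57.0; 87.5 -61.2; 92.5 -65.2; 97.5 -69.6; 102.5 -68.7; 107.5 -71.7; 112.5 -33.3; 117.5 0.7; 122.5 1.8; 127.5 1.7; 
G rel mouth: s,z 0.0335 0.0281 along 0.0437 lat 0.0
[-0.039, -0.0, -0.033]
[-0.031, -0.0, -0.027]
[-0.024, -0.0, -0.02]
[-0.016, -0.0, -0.014]
[-0.008, -0.0, -0.007]
[-0.001, -0.0, -0.001]
turn -0.0 at [0.5326 0.1311 0.1126]
```

View pics/w8c.png

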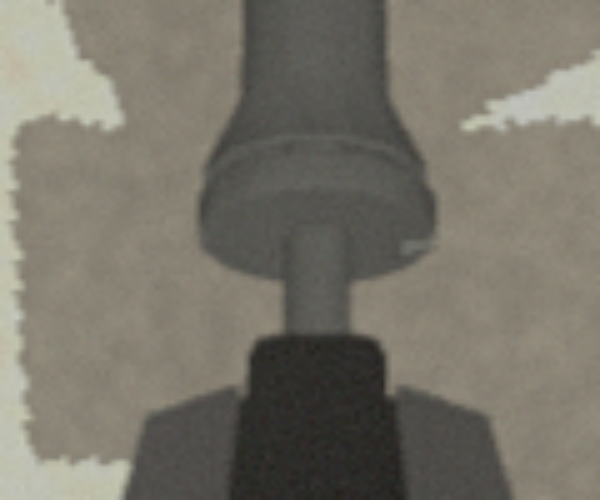

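The collar appears at the mouth, but no force shows yet. I press on for a few mm to confirm.

Call:
carry_out --motion '[[[0.004, 0, 0.003], 0], [[0.008, 0, 0.006], 0], [[0.012, 0, 0.01], 0], [[0.012, 0, 0.01], 0], [[0.012, 0, 0.01], 0]]'

```text
time_s: 14.2
ee_pos: [0.5322, 0.1314, 0.1124]
eef_rot: [3.14, 0.005, 2.841]
force: [6.6, -4.4, 9.8]
grip_width: 0.0157
grip_force: 20.0
```

```bash
python3 c2.py w9
```

```text
[ 6.61 -4.41  9.79] [-0.885 -1.167  0.039]
22.5 -17.0; 27.5 -21.5; 32.5 -19.6; 37.5 -16.5; 42.5 -18.9; 47.5 -26.5; 52.5 -32.1; 57.5 -36.1; 62.5 -40.1; 67.5 -44.3; 72.5 -49.0; 77.5 -52.7; 82.5 -57.1; 87.5 -61.6; 92.5 -65.4; 97.5 -69.4; 102.5 -68.5; 107.5 -71.9; 112.5 -29.8; 117.5 1.1; 122.5 2.0; 127.5 2.0; 
G rel mouth: s,z 0.0331 0.0279 along 0.0433 lat 0.0002
[-0.041, -0.001, -0.034]
[-0.034, -0.001, -0.027]
[-0.026, -0.001, -0.021]
[-0.018, -0.001, -0.015]
[-0.011, -0.001, -0.008]
[-0.003, -0.001, -0.002]
turn -0.0 at [0.5322 0.1314 0.1124]
```

The collar is seated with about 13 N along the axis at 43.3 mm from grasp to mouth. Next I draw back along the axis until only the tip is in the flare.

Call:
carry_out --motion '[[[-0.02, 0, -0.017], 0], [[-0.045, 0, -0.038], 0], [[-0.07, 0, -0.059], 0], [[-0.1, 0, -0.084], 0], [[-0.13, 0, -0.109], 0], [[-0.16, 0, -0.134], 0], [[-0.19, 0, -0.159], 0], [[-0.22, 0, -0.185], 0], [[-0.245, 0, -0.206], 0], [[-0.2585, 0, -0.217], 0], [[-0.2585, 0, -0.217], 0]]'

```text
time_s: 15.35
ee_pos: [0.58, 0.1164, 0.1543]
eef_rot: [3.141, 0.0, 2.841]
force: [-0.2, -0.1, -0.8]
grip_width: 0.0156
grip_force: 20.0
```

```bash
cat > c3.py <<'E'
from chk import *
lip=np.array([7.7,-9.2]); D=.108
def lev(th):
    e=np.radians(th); return M+H*(lip[0]/1e3+D*np.cos(e)-.002*np.sin(e))+Z*(lip[1]/1e3+D*np.sin(e)+.002*np.cos(e))
rows([lev(t) for t in (40,35,30,25,20,15,10,5,0,-2,-4)])
E
python3 c3.py w10
```

```text
[-0.18 -0.14 -0.77] [ 0.042 -0.149  0.01 ]
22.5 -16.7; 27.5 -21.2; 32.5 -20.0; 37.5 -16.8; 42.5 -33.9; 47.5 -37.9; 52.5 -42.3; 57.5 -46.5; 62.5 -50.2; 67.5 -54.6; 72.5 -60.7; 77.5 -65.0; 82.5 -69.4; 87.5 -73.0; 92.5 -61.6; 97.5 -69.1; 102.5 -73.6; 107.5 -78.0; 112.5 -82.4; 117.5 -86.3; 122.5 -90.5; 127.5 -94.4; 
G rel mouth: s,z 0.0832 0.0698 along 0.1086 lat 0.0
[-0.031, -0.0, 0.038]
[-0.061, 0.0, 0.075]
[-0.087, 0.0, 0.115]
[-0.109, 0.0, 0.156]
[-0.128, 0.0, 0.199]
[-0.143, 0.0, 0.244]
[-0.154, 0.0, 0.29]
[-0.161, 0.0, 0.336]
[-0.164, 0.0, 0.383]
[-0.164, 0.0, 0.402]
[-0.163, 0.0, 0.421]
turn -0.0 at [0.5797 0.1165 0.154 ]
```

Call:
carry_out --motion '[[[-0.031, 0, 0.038], 0], [[-0.061, 0, 0.075], 0], [[-0.087, 0, 0.115], 0], [[-0.109, 0, 0.156], 0], [[-0.128, 0, 0.199], 0], [[-0.143, 0, 0.244], 0], [[-0.154, 0, 0.29], 0], [[-0.161, 0, 0.336], 0], [[-0.164, 0, 0.383], 0], [[-0.164, 0, 0.402], 0], [[-0.164, 0, 0.402], 0]]'

```text
time_s: 16.5
ee_pos: [0.6108, 0.1069, 0.073]
eef_rot: [-3.141, -0.001, 2.842]
force: [-0.2, 0.4, -1.0]
grip_width: 0.0157
grip_force: 20.0
```

```bash
python3 c3.py w11
```

```text
[-0.23  0.37 -0.99] [ 0.018 -0.132  0.048]
22.5 7.5; 27.5 3.6; 32.5 3.9; 37.5 15.3; 42.5 12.3; 47.5 4.9; 52.5 5.3; 57.5 5.6; 62.5 6.0; 67.5 6.4; 72.5 6.8; 77.5 7.0; 82.5 7.3; 87.5 7.7; 92.5 7.4; 97.5 6.6; 102.5 6.9; 107.5 7.3; 112.5 7.6; 117.5 7.6; 122.5 -3.1; 127.5 -6.9; 
G rel mouth: s,z 0.1155 -0.0115 along 0.081 lat -0.0
[0.132, -0.0, -0.364]
[0.103, -0.0, -0.327]
[0.077, -0.0, -0.288]
[0.054, -0.0, -0.246]
[0.035, -0.0, -0.203]
[0.02, -0.0, -0.159]
[0.009, -0.0, -0.113]
[0.002, -0.0, -0.066]
[-0.001, -0.0, -0.019]
[-0.001, -0.0, -0.0]
[-0.0, -0.0, 0.019]
turn 0.0 at [0.6109 0.1069 0.0735]
```

The rod is now about 4° tip-up, a slight overshoot. I go 7 mm back into the flare and raise, so the upper wall brings the tip down.

Call:
carry_out --motion '[[[0.018, 0, 0], 0], [[0.036, 0, 0], 0], [[0.036, 0, -0.02], 0], [[0.036, 0, -0.04], 0], [[0.036, 0, -0.055], 0], [[0.036, 0, -0.065], 0], [[0.036, 0, -0.065], 0]]'

```text
time_s: 17.25
ee_pos: [0.6045, 0.1089, 0.087]
eef_rot: [3.141, 0.001, 2.841]
force: [1.3, -0.9, -2.2]
grip_width: 0.0157
grip_force: 20.0
```

```bash
python3 c3.py w12 | head -3
```

```text
[ 1.3  -0.89 -2.23] [-0.117 -0.575  0.04 ]
22.5 7.0; 27.5 2.4; 32.5 2.6; 37.5 13.3; 42.5 12.2; 47.5 2.9; 52.5 3.0; 57.5 3.2; 62.5 3.3; 67.5 3.3; 72.5 3.4; 77.5 3.7; 82.5 3.8; 87.5 3.9; 92.5 3.7; 97.5 2.5; 102.5 2.6; 107.5 2.7; 112.5 2.8; 117.5 6.1; 122.5 -1.0; 127.5 -5.7; 
G rel mouth: s,z 0.1088 0.0025 along 0.085 lat 0.0001
```

Call:
carry_out --motion '[[[0, 0, -0.008], 0], [[0, 0, -0.016], 0], [[0, 0, -0.016], 0]]'

```text
time_s: 17.6
ee_pos: [0.6043, 0.109, 0.0901]
eef_rot: [3.142, 0.0, 2.841]
force: [3.2, -1.4, -2.8]
grip_width: 0.0158
grip_force: 20.0
```

```bash
python3 c3.py w13 | head -3
```

```text
[ 3.19 -1.4  -2.79] [-0.243 -0.745  0.093]
22.5 5.9; 27.5 1.8; 32.5 1.7; 37.5 12.2; 42.5 11.5; 47.5 1.7; 52.5 1.6; 57.5 1.7; 62.5 1.7; 67.5 1.6; 72.5 1.9; 77.5 1.7; 82.5 1.8; 87.5 1.6; 92.5 1.2; 97.5 -0.1; 102.5 -0.1; 107.5 -0.2; 112.5 -0.1; 117.5 2.8; 122.5 -4.8; 127.5 -8.9; 
G rel mouth: s,z 0.1086 0.0056 along 0.0868 lat 0.0001
```

The rod is level (flat slope). I pull straight out, tighten the grip, and lift.

Call:
carry_out --motion '[[[-0.02, 0, 0.008], 0], [[-0.05, 0, 0.01], 0], [[-0.1, 0, 0.01], 0], [[-0.15, 0, 0.01], 0], [[-0.2, 0, 0.01], 0], [[-0.25, 0, 0.01], 0], [[-0.25, 0, -0.05], 0], [[-0.25, 0, -0.15], 0], [[-0.25, 0, -0.3], 0], [[-0.25, 0, -0.4], 0], [[-0.25, 0, -0.4], 0]]' --force 40

```text
time_s: 18.75
ee_pos: [0.6531, 0.0944, 0.1738]
eef_rot: [3.139, 0.005, 2.842]
force: [0.1, -0.2, -0.9]
grip_width: 0.0159
grip_force: 40.0
```

```bash
python3 c3.py w14 | head -3
python3 - <<'E'
from h import *
move([.488,-.407,.17],np.pi/2)
E
```

```text
[ 0.05 -0.24 -0.93] [-0.001 -0.145  0.02 ]
22.5 6.3; 27.5 1.7; 32.5 1.7; 37.5 12.5; 42.5 11.1; 47.5 1.8; 52.5 1.6; 57.5 1.7; 62.5 1.6; 67.5 1.8; 72.5 1.7; 77.5 1.7; 82.5 1.7; 87.5 1.6; 92.5 1.6; 97.5 -0.0; 102.5 -0.0; 107.5 -0.2; 112.5 0.1; 117.5 -0.2; 
G rel mouth: s,z 0.1595 0.0893 along 0.1796 lat 0.0005
pos [0.6523 0.0942 0.1713] rot [3.1406e+00 2.3000e-03 2.8415e+00] -> shift [ 0.0442 -2.6371  0.0038] turn 0.2022
```

View pics/w14.png

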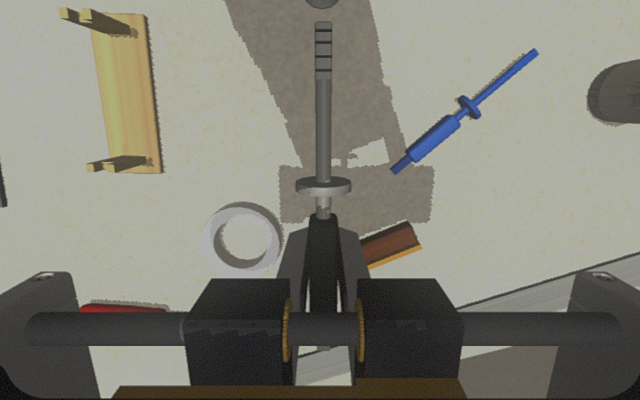

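The rod is clear of the tube and level, tip at (323,22) and collar at row 186. That was my 11th picture, one over the limit of 10, so I'll use only numbers from here. Next I carry it to the tile.

Call:
carry_out --motion '[[[0, -0.1, 0], 0], [[0, -0.25, 0], 0.02], [[0, -0.45, 0], 0.04], [[0, -0.65, 0], 0.06], [[0, -0.85, 0], 0.08], [[0, -0.95, 0], 0.1], [[0, -1, 0], 0.11], [[0, -1, 0], 0.11]]'

```text
time_s: 19.6
ee_pos: [0.5916, -0.0987, 0.1686]
eef_rot: [-3.14, -0.001, 2.147]
force: [0.0, 0.4, 0.5]
grip_width: 0.016
grip_force: 40.0
```

Run:
```python
from h import *
move([.488,-.408,.17],np.pi/2)
```

```text
pos [ 0.5916 -0.0987  0.1686] rot [-3.1401e+00 -1.4000e-03  2.1472e+00] -> shift [-1.0144 -1.2771 -0.0062] turn 0.0917
```

Call:
carry_out --motion '[[[-0.1, -0.1, 0], 0.01], [[-0.25, -0.25, 0], 0.03], [[-0.4, -0.4, 0], 0.05], [[-0.55, -0.6, 0], 0.07], [[-0.7, -0.8, 0], 0.09], [[-0.85, -0.95, 0], 0.092], [[-0.95, -1, 0], 0.092], [[-1, -1, 0], 0.092], [[-1, -1, 0], 0.092], [[-1, -1, 0], 0.092]]'

```text
time_s: 20.6
ee_pos: [0.5349, -0.3729, 0.169]
eef_rot: [-3.141, -0.001, 1.574]
force: [-0.4, 0.7, -0.3]
grip_width: 0.0158
grip_force: 40.0
```

```bash
cat > tile.py <<'E'
from h import *
import cv2,sys
o=ctrl.get_obs(); i=camera_info("wrist"); p,d=camera("wrist")
for q in ["tile_top","tile","gauge_tip","gauge_stop"]:
    r=finder.pinpoint("wrist",q); print(q,[(np.round(x["location"],1).tolist(),round(float(x["conf"]),2)) for x in r[:3]])
    if r and q[:4]=="tile": print(at_z(i,[r[0]["location"]],.008).round(4))
    if r and q=="gauge_tip": print(at_z(i,[r[0]["location"]],o["ee_pos"][2]+.018).round(4))
uv,P=cloud(i,d); mn=p[uv[:,1],uv[:,0]].astype(int)
m=(np.abs(P[:,2]-.009)<.006)&(np.hypot(P[:,0]-.488,P[:,1]+.289)<.085)
im=np.zeros(p.shape[:2],np.uint8)
c=finder.cut_out("wrist","tile")
if c:
    mk=c[0]["mask"]; k=mk[uv[:,1],uv[:,0]]&(abs(P[:,2]-.006)<.01); b=cv2.minAreaRect((P[k][:,:2]*1000).astype(np.float32)); print("tile rect",b)
y=o["eef_rot"][2]; g=np.array(o["ee_pos"])+[0,0,.0205]; r=P-g; s=r[:,:2]@[np.cos(y),np.sin(y)]; t=r[:,:2]@[-np.sin(y),np.cos(y)]
k=(abs(t)<.0025)&(abs(r[:,2])<.03)
for lo in np.arange(.05,.13,.005):
    a=k&(s>lo)&(s<lo+.005)
    if a.sum()>3: print(round(lo*1e3+2.5,1),np.round(np.median(r[a,2])*1e3,1),end="; ")
print("tip s",s[k].max())
L=.1185
T=np.array([.488,-.289,.048]); t=T-L*np.array([0,1,0])-[0,0,.018]; move(t,np.pi/2)
print(o["force"],o["time_s"])
E
python3 tile.py
```

```text
tile_top [([280.5, 104.9], 0.83), ([468.2, 160.6], 0.69)]
[[ 0.4892 -0.2889  0.008 ]]
tile [([282.4, 105.4], 0.57)]
[[ 0.4911 -0.2894  0.008 ]]
gauge_tip [([322.3, 22.4], 0.7)]
[[ 0.5332 -0.2552  0.187 ]]
gauge_stop [([323.2, 182.3], 0.79)]
tile rect ((489.0626220703125, -292.1025390625), (111.46813201904297, 132.5121612548828), 67.13909149169922)
52.5 1.8; 57.5 1.9; 62.5 1.9; 67.5 1.9; 72.5 2.0; 77.5 1.9; 82.5 1.9; 87.5 1.9; 92.5 1.1; 97.5 0.5; 102.5 0.6; 107.5 0.8; 112.5 0.7; 117.5 0.4; tip s 0.11791726872956498
pos [ 0.5351 -0.3732  0.17  ] rot [3.1415e+00 1.0000e-04 1.5732e+00] -> shift [-0.1706 -0.2362  0.7001] turn 0.0004
[-0.35730179  0.6536688  -0.28870815] 20.6
```

Call:
carry_out --motion '[[[-0.1, -0.12, 0.05], 0], [[-0.174, -0.23, 0.15], 0], [[-0.174, -0.23, 0.28], 0], [[-0.174, -0.23, 0.42], 0], [[-0.174, -0.23, 0.54], 0], [[-0.174, -0.23, 0.62], 0], [[-0.174, -0.23, 0.67], 0], [[-0.174, -0.23, 0.69], 0], [[-0.174, -0.23, 0.7], 0], [[-0.174, -0.23, 0.7], 0], [[-0.174, -0.23, 0.7], 0], [[-0.174, -0.23, 0.7], 0]]'

```text
time_s: 22.1
ee_pos: [0.4893, -0.4088, 0.0305]
eef_rot: [3.141, 0.001, 1.572]
force: [0.3, -0.5, -0.6]
grip_width: 0.0153
grip_force: 40.0
```

```bash
python3 tile.py
python3 - <<'E'
from h import *
i=camera_info("top"); p,d=camera("top"); d0=np.load("top0.npz")["d"]
for q in ["tape","screwdriver","corner","glue","weight","pliers"]:
    r=finder.pinpoint("top",q); print(q,[(np.round(x["location"],1).tolist(),round(float(x["conf"]),2)) for x in r[:1]])
E
```

```text
tile_top [([327.9, 40.7], 0.61)]
[[ 0.491  -0.2909  0.008 ]]
tile [([327.1, 45.0], 0.62)]
[[ 0.4906 -0.2932  0.008 ]]
gauge_tip [([322.9, 22.2], 0.68)]
[[ 0.4881 -0.291   0.0485]]
gauge_stop [([323.1, 180.7], 0.68), ([325.2, 41.8], 0.5)]
tile rect ((489.0286865234375, -295.7669677734375), (108.29289245605469, 136.1294403076172), 68.83177947998047)
52.5 1.8; 57.5 1.8; 62.5 2.0; 67.5 1.8; 72.5 1.9; 77.5 1.8; 82.5 1.9; 87.5 1.8; 92.5 1.0; 97.5 0.3; 102.5 0.6; 107.5 0.4; 112.5 0.5; 117.5 0.4; tip s 0.11795738422874465
pos [ 0.4891 -0.4086  0.0299] rot [3.1416 0.     1.5723] -> shift [ 0.0056 -0.0054 -0.0004] turn 0.0002
[ 0.25734794 -0.45987737 -0.61235768] 22.1
tape [([345.8, 133.8], 0.86)]
screwdriver [([401.5, 106.9], 0.69)]
corner [([305.1, 109.5], 0.82)]
glue [([184.6, 152.4], 0.6)]
weight []
pliers [([471.1, 125.4], 0.69)]
```

```bash
python3 -c "
from station import ctrl
print(ctrl.get_obs()['joint_vel'].round(3)); print(ctrl.hand_in())"
```

```text
[-0.001  0.001 -0.001 -0.001 -0.     0.002]
the job is handed in; nothing more can be done
None
```

The job is handed in at about 22 s; no verdict came back. The rod went down the tube until the collar stopped on the mouth (about 13 N), was drawn right out, and is held level and face up, with its tip about 40 mm above the tile's centre. In a last top view, five of the six bystanders were found about where they began; the paperweight was not detected in that view. I viewed 11 pictures, one over the limit of 10.

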